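# Hold the gate hinge in line for its pin

## Task

Draw the hinge pin on the gate post all the way back by its upright handle and leave it there, so that the gap between the post's two barrels is clear. Then take the loose strap leaf that has the single barrel (not the one with the forked end), carry it lying level with its barrel into that gap, and finish while still holding it there in the air: its hole in line with the holes of the post's barrels, ready for a mate to tap the pin home, and not leaning on the post. Leave the forked leaf and the other things lying where they are.

Things in the scene. Friction and masses are not known exactly. Their poses are not given: they have to be found in the camera images.
- gate_post: Fixed dark steel box section 80 x 80 mm, 300 mm long, lying on the table, with a 10 mm hinge plate welded on its top (80 mm high). Two steel barrels (28 mm outside, 16 mm bore) stand in front of its top front edge. Origin on the table right below post_bore, same axes; the post's front face is 19 mm further along x.
- post_bore (a point): Centre of the gap between the post's two barrels, on the pin axis, 94 mm above the table. y: along the post and pin axis, towards the pin handle; z up; x away from the robot. Barrels from y = 22 to 67 mm and -22 to -57 mm; the 44 mm gap between is open in front, above and below; behind it a plate edge 19 mm from the axis.
- hinge_pin (a joint): Travel of the hinge pin in m: 0 = home, its nose across the gap and in the far barrel; it grows as the pin is drawn along +y of post_bore, to a stop at 0.070. Its nose leaves the gap at 0.061. Starts at 0 to 0.015. Slides with about 3 N of friction and stays where it is left.
- pin_handle (a point): Point to grip on the upright bent end of the hinge pin (moves with it): a vertical round bar 14 mm thick whose top is 19 mm above this point and which runs down to the pin axis 38 mm below; 86 mm from post_bore along +y at joint 0. Axes as post_bore. The pin is 14 mm thick, its nose tapered to 6 mm.
- leaf_grip (a point): Single-barrel strap leaf (loose, plain steel, 0.45 kg): middle of its plate, close to its balance point, 5 mm above its underside. x points to its barrel, y across the plate, z up. Plate 50 mm wide (y), 10 mm thick, from x = -92 to +48 mm, two 12 mm holes, then a 38 mm wide neck and barrel. Starts flat on the table, barrel roughly away from the robot.
- leaf_bore (a point): Centre of the bore of that leaf's single barrel, 70 mm ahead (+x) of leaf_grip and 9 mm above it; same axes, the bore runs along y. Barrel 38 mm long, 28 mm outside, 16 mm bore, its bottom flush with the plate's underside. It is to come to post_bore with the two frames parallel.
- fork_mid (a point): The other loose strap leaf: same plate, but ending in two narrow 14 mm barrels with a gap between. Does not fit this post; leave alone. Middle of its plate, 5 mm above its underside, x to its barrels. The two leaves lie left and right in front of the robot, in either order.
- tube_piece: Offcut of square steel tube 40 x 110 x 40 mm, on the left; leave alone. Origin under its centre.
- marker: Paint marker 16 x 138 x 16 mm lying near the robot's edge of the table; leave alone. Origin under its centre. (Beside it, off the robot's left front, the torch lead rises from the floor in a fixed arch at x 0.17 to 0.34, y 0.31 to 0.73 m, up to 0.45 m high: rise over it before swinging to the table.)
- bolt_a: Hex bolt 17 x 57 x 15 mm lying left of the post; leave alone. Origin under its centre.
- bolt_b: Hex bolt 17 x 47 x 15 mm lying left of the post; leave alone. Origin under its centre.

How it is judged:
By the outcome, as a careful person would: the job done as asked, in the order asked, and still so for the second after the job is handed in, while the arm keeps its last pose, push and grip.
It also fails if it takes over 53 s, if anything falls off the work surface, if the arm or the gripper's body presses on something with over 40 N, if the wrist force passes 120 N, or if a joint passes its speed limit or range.

## Robot

A 6-joint arm with a two-finger parallel gripper is mounted at the origin on a cart in front of the work surface, level with it; the furniture and walls round the work are solid. World frame = base frame: x ahead of the robot, y to its left, z up, the work surface at z = 0. Lengths are in mm, angles in degrees, forces in N, time in s.
With the tool pointing down it reaches from about 325 to 775 mm from the base axis. Payload 5.5 kg.
Tool frame: the origin (TCP) lies midway between the tips of the shut fingers; the grasp point (between the pads) lies env.hold_point_z behind it (env.hold_point_z is the distance from the TCP to the grasp point, in mm); z points along the fingers, y is the direction in which the jaws open and shut (so a half turn about z gives the same grasp; the last joint's range is limited). The gripper opens to 85 mm and grips with 20 to 120 N. Pads are 22 mm wide; open, the fingers measure 114 mm over their backs; the gripper's body (76 mm by 85 mm) begins 54 mm behind the grasp point. The pads swing forward as they close: fully open they stand 13 mm farther back than shut.
Start: joints at [69.918, 5.22, 70.514, -0, 104.267, -3.249], TCP at [173.759, 574.303, 231.275] pointing down, gripper open.
Joint ranges: [-164.24, 164.24], [-49.07, 125.15], [9.68, 141.18], [-86.29, 266.29], [3.28, 154.24], [-151.56, 151.56]. Speed limits (degrees/s): [147.25, 147.25, 172.46, 180, 180, 180].

## Interface

Orientations are given as [roll, pitch, yaw] about the fixed x, y, z axes, in that order (R = Rz(yaw) Ry(pitch) Rx(roll)).
In Python, from plant import env gives the robot as it stands.
- The arm moves only by the shell command python3 -m inch 'ROWS' [FORCE]. ROWS is a JSON object of lists of equal length, an entry for each row: "offset": the shift along the tool's x, y, z in units of 25 mm (1.0 is 25 mm), a list of three; "rotation": the turn, a rotation vector about the tool's x, y, z in units of 6 degrees (1.0 is 6 degrees), a list of three; "gripper": the closure, from 0 (fully open) to 1 (shut). In form: {"offset": [[x, y, z], ...], "rotation": [[rx, ry, rz], ...], "gripper": [gripper, ...]}. A call has 1 to 12 rows; each row shifts and turns the commanded pose from where the row before left it, along the tool's axes as they then stand; what a row does not reach is not made up. A row lasts 1/12 s, in which the tool goes at most 41.7 mm and 7.16 degrees, less where a joint would pass 70% of its speed; a pose out of reach is approached as far as the arm can. A call is refused whole if a number of a shift passes 1 or a number of a turn 1, either way. A call with a gripper value outside its range is refused whole. The fingers move at their own pace and stop on an object; FORCE is the grip in N (left out, the last holds). Time passes only in rows, so rows that do not move let the fingers close. It gives the time, the measured TCP pose, the force and the opening at its end, in the units of the state.
- env.read_state(): the state, without advancing time (a new reading comes with each control period).
- env.grab_frame(name): name is "side" or "top"; returns (picture, depth): 384x512x3 uint8, blue, green, red; 384x512 float32, mm along the optical axis (not along the pixel's ray), 0 where there is no reading.
- env.camera_info(name): a dict with "mtx" (3x3 intrinsics, pixels), "D" ([k1, k2, p1, p2, k3] as OpenCV has them; the pictures are not rectified), "R" (3x3) and "t" (3): a world point X has camera coordinates R X + t. Camera axes: x right, y down, z forward; pixel columns grow to the right and rows downward; lengths in mm; the calibration is good to about 2 mm. A picture is of the moment at which its call begins. camera_info takes no time and is no camera call.
- env.finish_job(): hands the job in, once; it reports no verdict.
Trained networks look in the newest picture that a camera, given by its name, has taken for a name from the list of things; names that differ only in an ending like _2 or _b are one class to them, and where a whole thing is asked for, a point or a joint stands for the part that bears it (a point fixed in the world has none). Each returns a list of dicts, best first, with "conf" (0 to 1); they miss things now and then, are a little off and sometimes report something else, mostly with a low value. They report only what shows in the picture. A call takes as long as a camera call.
- env.recognise(camera, name): "xy" ([column, row] in pixels, amid what is visible of it).
- env.masks_of(camera, name): "region" (384x512 bool, what is visible of it) and "xy" ([column, row] in pixels, amid what is visible of it).
- env.landmark_of(camera, name): "xy" ([column, row] in pixels: a listed point, or the origin of a listed thing).
The state is a dict: "clock": time; "joint_positions": joint angles; "joint_velocities": joint speeds; "joint_efforts": joint torques, N m; "tool_pos": TCP position; "eef_rot": TCP orientation; "contact_force": force on the tool from outside, world axes, zero at the start; "moment": the same for the moment, N m; "opening": finger opening in mm.
Only numpy, scipy, OpenCV 4.12 (cv2) and the standard library are available. Lean on these libraries where they do the work, as an engineer would, in place of code of your own. Each camera call takes 0.05 s, during which the arm holds its last target.

## Working session

There is one attempt and no reset: what is moved stays moved. The work goes in short steps, Python scripts to look and compute and a shell command to move; the robot and the scene stay as the last step left them, time stands still between calls to the robot, and variables do not carry over. Pictures are saved under pics/ and viewed, and the job is handed in when it is done.

```bash
ls; mkdir -p pics; cat > h.py <<'E'
import numpy as np, cv2
from plant import env
def info(c):
    i=env.camera_info(c); return [np.array(i[k],float) for k in("mtx","D","R","t")]
def ray(c,xy):
    K,D,R,t=info(c); u=cv2.undistortPoints(np.array([[xy]],float),K,D)[0,0]
    d=R.T@np.array([u[0],u[1],1.]); return -R.T@t.ravel(), d
def atz(c,xy,z):
    o,d=ray(c,xy); return o+d*(z-o[2])/d[2]
def atdepth(c,xy,dep):
    o,d=ray(c,xy); return o+d*dep
def proj(c,P):
    K,D,R,t=info(c); p=cv2.projectPoints(np.array(P,float).reshape(-1,1,3),cv2.Rodrigues(R)[0],t,K,D)[0]; return p.reshape(-1,2)
def tri(xa,xb):
    o1,d1=ray("side",xa);o2,d2=ray("top",xb)
    A=np.stack([d1,-d2],1);s=np.linalg.lstsq(A,o2-o1,rcond=None)[0]
    p,q=o1+s[0]*d1,o2+s[1]*d2
    return (p+q)/2,np.linalg.norm(p-q)
E
python3 - <<'E'
from h import *
np.set_printoptions(precision=1,suppress=True)
print(env.hold_point_z, env.read_state())
F={}
for c in("side","top"):
    im,d=env.grab_frame(c);cv2.imwrite(f"pics/{c}0.png",im);np.save(f"d_{c}.npy",d)
    K,D,R,t=info(c);print(c,-R.T@t.ravel(),R[2])
    for n in("post_bore","pin_handle","leaf_grip","leaf_bore","fork_mid","tube_piece","gate_post"):
        r=env.landmark_of(c,n)
        for q in r[:2]: print(n,q["conf"],np.array(q["xy"]))
        if r:F.setdefault(n,{})[c]=r[0]["xy"]
for n,v in F.items():
    if len(v)==2: print(n,*tri(v["side"],v["top"]))
print(env.read_state()["clock"])
E
```

```text
pics
18.700000000000003 {'clock': 0.0, 'joint_positions': array([ 69.9,   5.3,  70.6,  -0. , 104.3,  -3.3]), 'joint_velocities': array([ 0. , -0. , -0.1, -0. ,  0. , -0. ]), 'joint_efforts': array([  0. , -45.9, -41.8,  -0. ,   0. ,  -0. ]), 'tool_pos': array([173.7, 574. , 230.1]), 'eef_rot': array([-179.9,   -0. ,  163.2]), 'contact_force': array([-0.3, -0.1, -0.9]), 'moment': array([-0.,  0., -0.]), 'opening': 85.74291038816614}
side [1383.9  234.5  627.3] [-0.8 -0.2 -0.5]
post_bore 0.9 [233.6 199.4]
pin_handle 0.57 [271.1 187.1]
leaf_grip 0.75 [339.1 200.3]
leaf_bore 0.79 [333.7 210. ]
tube_piece 0.89 [397.2 245.6]
top [ 278.9   59.5 1160.8] [ 0.2 -0.  -1. ]
post_bore 0.87 [286.5 167.1]
post_bore 0.32 [179.4 153.7]
pin_handle 0.56 [255.5 168.1]
leaf_grip 0.93 [195.  246.9]
leaf_grip 0.66 [177.3 151.7]
leaf_bore 0.86 [202.5 224. ]
fork_mid 0.86 [368.9 227.4]
tube_piece 0.85 [141.5 187.5]
gate_post 0.82 [283.8 176.5]
post_bore [603.1  -9.9  90.5] 5.02763278422234
pin_handle [590.5  71.2 128. ] 3.9290183039197903
leaf_grip [420.9 228.5   6. ] 6.883749708711301
leaf_bore [479.  213.3  11.3] 3.104813806720215
tube_piece [583.2 374.2   6.1] 5.668061168739963
0.8
```

```bash
python3 - <<'E'
import cv2
for c,(x0,x1,y0,y1) in(("side",(180,436,110,302)),("top",(110,430,110,290))):
    im=cv2.imread(f"pics/{c}0.png"); cv2.imwrite(f"pics/{c}0z.png",cv2.resize(im[y0:y1,x0:x1],None,fx=2.5,fy=2.5,interpolation=2))
E
```

```text
(no output)
```

View pics/side0.png

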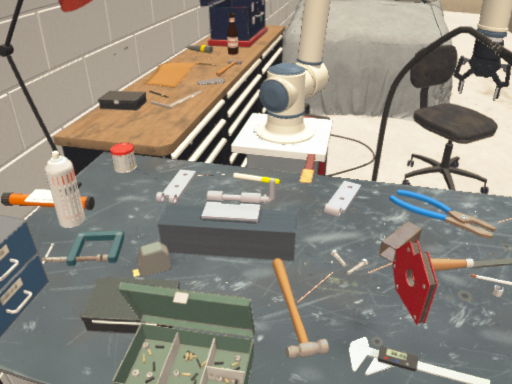

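View pics/top0.png

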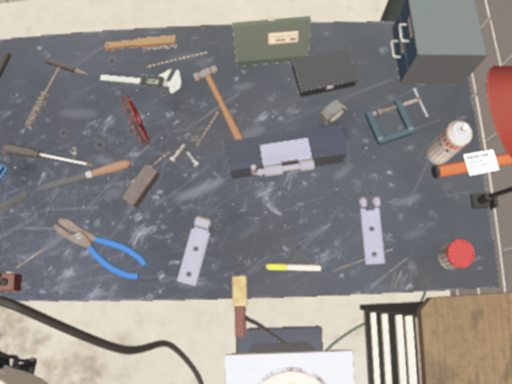

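```bash
true
```

```text
(no output)
```

View zooms.

The side picture shows the post at about (230,225), with the pin handle at (271,187). The single-barrel leaf is at (340,198) and the forked leaf at (178,185). In the top picture the single leaf is at (195,250), the forked leaf at (371,230) and the post at (287,150). I'll zoom in.

View pics/side0z.png

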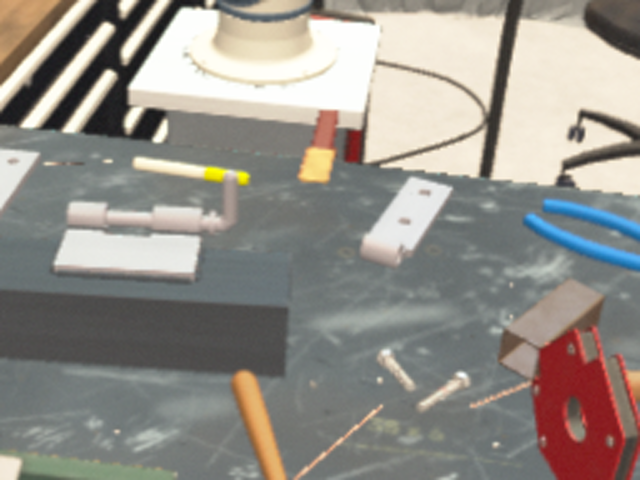

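View pics/top0z.png

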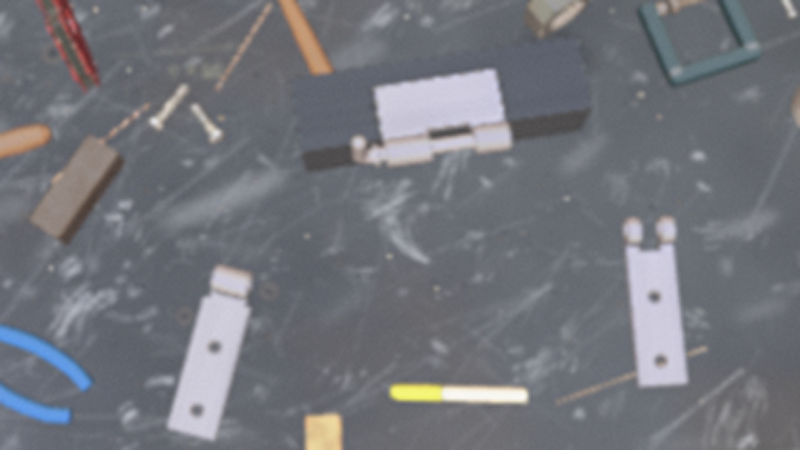

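```bash
python3 - <<'E'
from h import *
np.set_printoptions(precision=1,suppress=True)
def cloud(c,m,d):
    r,cc=np.nonzero(m&(d>0)); K,D,R,t=info(c)
    u=cv2.undistortPoints(np.stack([cc,r],1).astype(float)[:,None],K,D)[:,0]
    z=d[r,cc]; P=np.c_[u*z[:,None],z]; return (P-t.ravel())@R
for c in("top","side"):
    im,_=env.grab_frame(c)
    d=np.load(f"d_{c}.npy")
    for n in("gate_post","leaf_grip","pin_handle","hinge_pin","marker"):
        r=env.masks_of(c,n)
        for q in r[:2]:
            P=cloud(c,q["region"],d); print(c,n,round(q["conf"],2),np.array(q["xy"]),len(P),P.min(0),P.max(0),np.median(P,0))
        if r:
            P=cloud(c,r[0]["region"],d); np.save(f"P_{c}_{n}.npy",P)
            if n in("gate_post","leaf_grip"):
                zs=[(70,85),(85,93),(95,112)] if n=="gate_post" else [(3,14),(15,35)]
                for a,b in zs:
                    Q=P[(P[:,2]>a)&(P[:,2]<b)]
                    if len(Q)>8: print("   ",a,b,len(Q),np.median(Q[:,2]),cv2.minAreaRect(Q[:,:2].astype(np.float32)))
E
```

```text
top gate_post 0.76 [284.7 152.4] 4521 [ 580.7 -173.4   -5.2] [751.7 143.3 152.6] [646.4  -8.   80.6]
    70 85 2469 79.25536645622229 ((648.5088500976562, -11.098297119140625), (106.67396545410156, 300.9732971191406), 7.741002082824707)
    85 93 1026 89.28986427074862 ((639.7208251953125, -28.578765869140625), (102.73193359375, 253.82144165039062), 5.791395664215088)
    95 112 486 102.98541271031661 ((598.26806640625, -4.967796325683594), (69.4956283569336, 162.4056396484375), 28.994367599487305)
top leaf_grip 0.69 [196.2 250.4] 1281 [323.1 191.9  -7. ] [499.9 277.3  29.9] [407.  231.5   9.2]
    3 14 1075 8.848573822279594 ((413.30078125, 231.13931274414062), (52.52911376953125, 175.38461303710938), 74.62969970703125)
    15 35 141 24.319517115472518 ((455.94830322265625, 220.5251007080078), (34.86641311645508, 84.3719253540039), 70.79827880859375)
top pin_handle 0.68 [284.9 165.7] 241 [582.6 -43.8  -5.4] [624.6  82.1 152.6] [596.3  -0.7 100.2]
top hinge_pin 0.72 [262.  168.9] 201 [582.6 -38.1   4. ] [612.4  82.1 152.6] [595.2  51.3 100.5]
top hinge_pin 0.38 [288. 267.] 282 [352.5
[... 703 characters left out ...]
6406, 155.5750732421875), 7.41599702835083)
side leaf_grip 0.73 [339.8 199.8] 727 [327.9 188.4  -0.3] [505.8 278.2  30.7] [422.7 230.7  11.5]
    3 14 557 11.147714348059258 ((413.7642822265625, 229.16421508789062), (56.53565216064453, 176.438232421875), 74.18103790283203)
    15 35 132 25.141176130391564 ((470.910400390625, 215.48159790039062), (38.691070556640625, 61.772342681884766), 73.83881378173828)
side pin_handle 0.62 [265.  199.9] 308 [436.  -36.7   0.9] [612.6  82.6 152.6] [597.8  65.6 102.2]
side hinge_pin 0.74 [265.9 196.8] 298 [421.9 -36.3   0.3] [612.6  82.6 151.1] [597.5  67.8 102.3]
side marker 0.68 [252.8 176.1] 205 [328.4 -84.1  -0.6] [376.   51.4  19.6] [366.7 -27.   12.2]
```

```bash
python3 - <<'E'
from h import *
from scipy.optimize import least_squares
np.set_printoptions(precision=2,suppress=True)
for c in("top","side"):
    P=np.load(f"P_{c}_hinge_pin.npy"); Q=P[(P[:,2]>116)&(P[:,0]>560)]
    print(c,"bar",len(Q),Q.min(0),Q.max(0),Q.mean(0))
    G=np.load(f"P_{c}_gate_post.npy")
    # barrels: fit cylinders r14, upper surface
    p0=np.array([600,-8]);a=np.radians(7.5);
    def loc(P,p,a): 
        x=np.array([np.cos(a),np.sin(a)]);y=np.array([-x[1],x[0]]);d=P[:,:2]-p
        return d@x,d@y
    X,Y=loc(G,p0,a)
    m=(X>-25)&(X<8)&(((Y>26)&(Y<62))|((Y<-26)&(Y>-52)))&(G[:,2]>84)&(G[:,2]<115)
    B=G[m]
    def res(v):
        x=np.array([np.cos(v[1]),np.sin(v[1])]); s=(B[:,:2]-p0)@x-v[0]
        return np.hypot(s,B[:,2]-v[2])-14
    r=least_squares(res,[0,a,94],loss="soft_l1",f_scale=1.5)
    print("axis",len(B),r.x[0],np.degrees(r.x[1]),r.x[2],np.std(r.fun))
    r=least_squares(lambda v:res([v[0],v[1],94]),[0,a],loss="soft_l1",f_scale=1.5)
    print("axis z94",r.x[0],np.degrees(r.x[1]))
    X,Y=loc(G,p0,r.x[1]); m=(X>-25)&(X<14)&(G[:,2]>101)&(G[:,2]<112)
    print("barrel top Y hist",np.histogram(Y[m],bins=np.arange(-70,100,4)))
    # plate front
    T=G[(G[:,2]>74)&(G[:,2]<84)];X,Y=loc(T,p0,r.x[1]);print("top face x",np.percentile(X,[1,3,50,97,99]),"y",np.percentile(Y,[.5,1,99,99.5]))
E
```

```text
top bar 39 [582.71  70.1  117.61] [594.66  82.07 152.61] [586.69  75.33 141.01]
axis 234 1.2153432144368688 7.493593035139559 92.54725174326022 2.3209781993319427
axis z94 1.950820961304726 7.418665848328367
barrel top Y hist (array([ 0, 10, 15, 13, 13, 12, 12, 16, 14, 12,  3,  4,  2,  2,  1,  2,  1,
        2,  2,  1,  2, 12, 15, 10, 15, 14, 13, 13, 13, 15, 16, 12,  5,  2,
        9,  2,  3,  1,  3,  4,  0,  0]), array([-70, -66, -62, -58, -54, -50, -46, -42, -38, -34, -30, -26, -22,
       -18, -14, -10,  -6,  -2,   2,   6,  10,  14,  18,  22,  26,  30,
        34,  38,  42,  46,  50,  54,  58,  62,  66,  70,  74,  78,  82,
        86,  90,  94,  98]))
top face x [19.58 20.84 66.87 97.62 99.02] y [-157.84 -156.61  137.98  139.25]
side bar 94 [588.6   68.45 116.34] [599.38  82.63 151.09] [595.21  76.25 133.72]
axis 107 -6.039912537660751 7.758428667571502 97.27883026043698 2.7598706661744625
axis z94 -2.61540196128413 7.038455612109105
barrel top Y hist (array([ 0,  4,  9, 11, 10, 10, 11, 12, 11, 10,  5,  3,  2,  2,  1,  3,  3,
        3,  3,  3,  3,  8, 10, 10,  9, 11, 10, 11, 11, 12, 12, 13,  4,  3,
        9,  4,  6,  4,  7,  8,  2,  0]), array([-70, -66, -62, -58, -54, -50, -46, -42, -38, -34, -30, -26, -22,
       -18, -14, -10,  -6,  -2,   2,   6,  10,  14,  18,  22,  26,  30,
        34,  38,  42,  46,  50,  54,  58,  62,  66,  70,  74,  78,  82,
        86,  90,  94,  98]))
top face x [ 22.21  25.31  78.52 101.27 102.06] y [-157.69 -156.86  138.8   139.9 ]
```

```bash
python3 - <<'E'
import cv2
im=cv2.imread("pics/side0.png"); cv2.imwrite("pics/side0y.png",cv2.resize(im[170:270,195:295],None,fx=6,fy=6,interpolation=2))
im=cv2.imread("pics/top0.png"); cv2.imwrite("pics/top0y.png",cv2.resize(im[120:195,225:355],None,fx=6,fy=6,interpolation=2))
E
```

```text
(no output)
```

View pics/top0y.png

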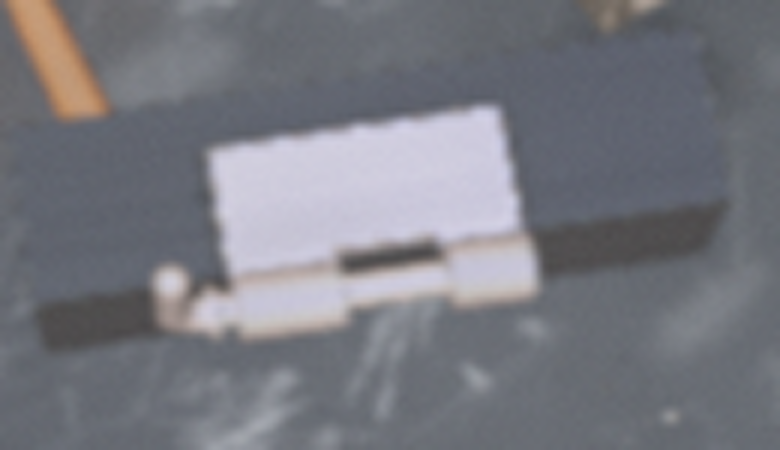

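View pics/side0y.png

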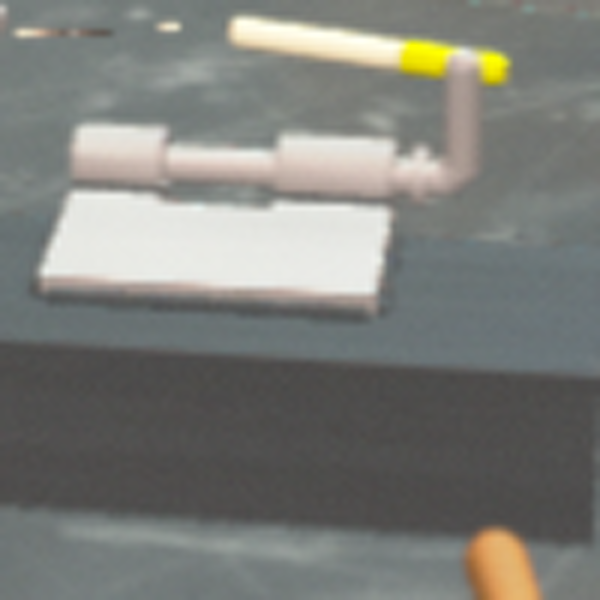

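The gap and its barrels show in the top zoom, and the handle is around (590, 76) with the pin slightly drawn, about 6 mm. I rise over the lead first.

```bash
cat >> h.py <<'E'
from scipy.spatial.transform import Rotation as Ro
def st(): 
    s=env.read_state(); return s,np.array(s["tool_pos"]),Ro.from_euler("xyz",s["eef_rot"],degrees=True)
def go(target,rpy=None):
    s,p,R=st(); d=R.inv().apply(np.array(target)-p)
    print("t",s["clock"],"p",p,"rot",s["eef_rot"],"F",s["contact_force"],"open",s["opening"],"J",s["joint_positions"])
    print("units off",d/25)
    if rpy is not None: print("units rot",(R.inv()*Ro.from_euler("xyz",rpy,degrees=True)).as_rotvec(degrees=True)/6)
np.set_printoptions(precision=3,suppress=True)
E
python3 -m inch '{"offset":[[0,0,-1],[0,0,-1],[0,0,-1],[0,0,-1],[0,0,-1],[0,0,-1],[0,0,-1],[0,0,-1],[0,0,-1],[0,0,-1],[0,0,-1],[0,0,-1]],"rotation":[[0,0,0],[0,0,0],[0,0,0],[0,0,0],[0,0,0],[0,0,0],[0,0,0],[0,0,0],[0,0,0],[0,0,0],[0,0,0],[0,0,0]],"gripper":[0,0,0,0,0,0,0,0,0,0,0,0]}'
python3 -c "
from h import *
go([590,76,250],[180,0,187.4])"
```

```text
clock: 2.4
tool_pos: [172.5, 570.3, 527.6]
eef_rot: [179.8, -0.0, 163.2]
contact_force: [10.1, 36.5, 83.6]
opening: 85.7
t 2.4 p [172.535 570.299 527.601] rot [179.833  -0.003 163.163] F [10.126 36.5   83.598] open 85.71676308289526 J [ 69.889  28.083   9.655   0.02  142.096  -3.258]
units off [-21.71  -14.12   11.062]
units rot [ 0.028  0.005 -4.039]
```

```bash
python3 -m inch '{"offset":[[-0.3,-0.6,0.5],[-0.5,-0.6,0],[-0.5,-0.6,0]],"rotation":[[0,0,0],[0,0,0],[0,0,0]],"gripper":[0,0,0]}'
python3 -c "
from h import *
go([590,76,250],[180,0,187.4])"
```

```text
clock: 2.65
tool_pos: [191.2, 521.4, 512.0]
eef_rot: [-179.8, -0.0, 163.2]
contact_force: [0.0, 0.6, 1.2]
opening: 85.0
t 2.65 p [191.164 521.404 511.985] rot [-179.779   -0.049  163.221] F [0.007 0.602 1.21 ] open 84.98858197704436 J [ 66.342  15.471  28.285   0.032 136.469  -6.856]
units off [-20.426 -12.412  10.51 ]
units rot [-0.035 -0.016 -4.03 ]
```

```bash
python3 -m inch '{"offset":[[-1,-0.6,0],[-1,-0.6,0],[-1,-0.6,0],[-1,-0.6,0],[-1,-0.6,0],[-1,-0.6,0],[-1,-0.6,0],[-1,-0.6,0],[-1,-0.6,0],[-1,-0.6,0.4],[-1,-0.6,0.8],[-1,-0.6,0.8]],"rotation":[[0,0,0],[0,0,0],[0,0,0],[0,0,0],[0,0,0],[0,0,0],[0,0,0],[0,0,0],[0,0,0],[0,0,0],[0,0,0],[0,0,0]],"gripper":[0,0,0,0,0,0,0,0,0,0,0,0]}'
python3 -c "
from h import *
go([590,76,250],[180,0,187.4])"
```

```text
clock: 3.65
tool_pos: [426.5, 260.2, 465.7]
eef_rot: [179.7, 0.1, 163.2]
contact_force: [-0.2, 1.4, 0.1]
opening: 85.3
t 3.65 p [426.508 260.21  465.681] rot [179.711   0.104 163.169] F [-0.165  1.397  0.144] open 85.30842908441697 J [ 27.393   0.304  50.649   0.173 128.772 -45.667]
units off [-8.377 -5.203  8.616]
units rot [ 0.044  0.027 -4.039]
```

```bash
python3 -m inch '{"offset":[[-1,-0.62,1],[-1,-0.62,1],[-1,-0.62,1],[-1,-0.62,1],[-1,-0.62,1],[-1,-0.62,1],[-1,-0.62,1],[-1,-0.62,1],[0,0,0.3],[0,0,0],[0,0,0],[0,0,0]],"rotation":[[0,0,0],[0,0,0],[0,0,0],[0,0,0],[0,0,0],[0,0,0],[0,0,0],[0,0,-0.2],[0,0,-1],[0,0,-1],[0,0,-1],[0,0,-0.83]],"gripper":[0,0,0,0,0,0,0,0.1,0.2,0.3,0.3,0.3]}'
python3 - <<'E'
from h import *
go([590,76,117],[180,0,187.4])
for c in("side","top"):
    im,_=env.grab_frame(c)
    r=env.landmark_of(c,"pin_handle"); print([(q["conf"],q["xy"]) for q in r]); print(proj(c,[[590,76,132]]))
    cv2.imwrite(f"pics/{c}1.png",im)
    x0,y0=(195,110) if c=="side" else (190,100)
    cv2.imwrite(f"pics/{c}1z.png",cv2.resize(im[y0:y0+120,x0:x0+160],None,fx=5,fy=5,interpolation=2))
E
```

```text
clock: 4.65
tool_pos: [581.4, 85.1, 257.0]
eef_rot: [179.8, 0.0, -172.4]
contact_force: [0.5, -0.5, 0.2]
opening: 59.8
t 4.65 p [581.418  85.078 256.992] rot [ 179.826    0.026 -172.388] F [ 0.549 -0.474  0.207] open 59.80231462585162 J [  4.906   3.66   69.541   0.183 106.781 -92.653]
units off [-0.29  -0.422  5.599]
units rot [0.029 0.004 0.035]
[(0.7, [270.3, 186.5])]
[[272.397 185.66 ]]
[(0.61, [252.1, 165.6])]
[[252.645 168.041]]
```

View pics/side1z.png

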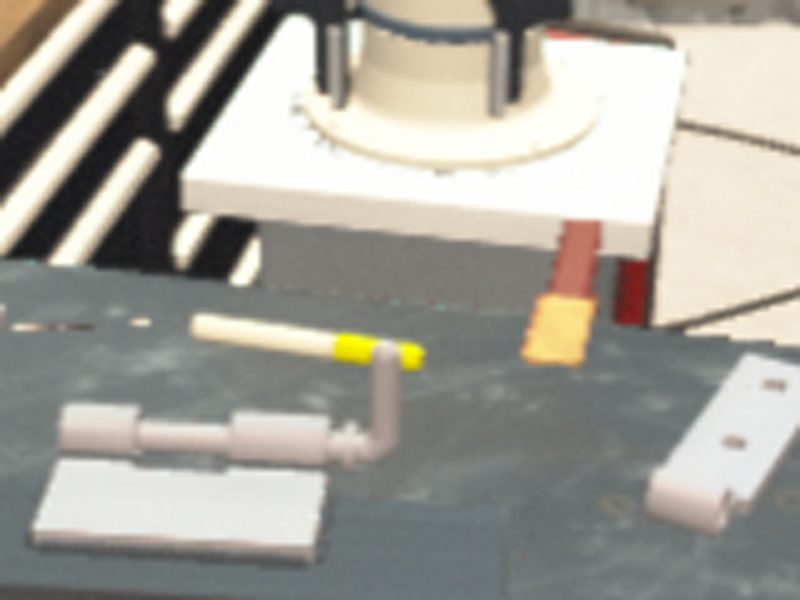

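View pics/top1z.png

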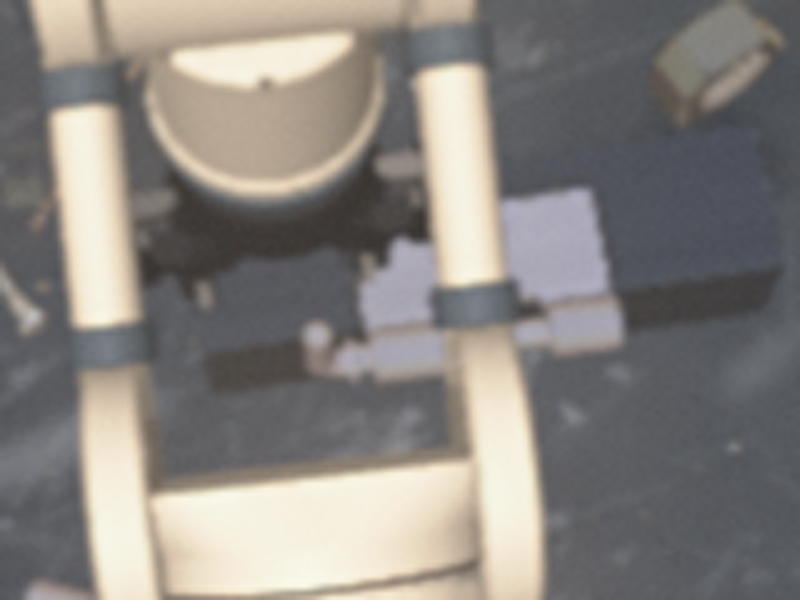

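The side zoom has the bar at zoom (385,400), with the fingers at (335,85) and (500,90). The jaws need about 10 mm in -y, as computed. I descend and close.

```bash
python3 -m inch '{"offset":[[-0.29,-0.42,0.6],[0,0,1],[0,0,1],[0,0,1],[0,0,1],[0,0,0.8],[0,0,0.2],[0,0,0]],"rotation":[[0,0,0],[0,0,0],[0,0,0],[0,0,0],[0,0,0],[0,0,0],[0,0,0],[0,0,0]],"gripper":[0.35,0.4,0.4,0.4,0.4,0.4,0.4,0.4]}'
python3 - <<'E'
from h import *
go([590,76,117],[180,0,187.4])
for c in("side","top"):
    im,_=env.grab_frame(c)
    x0,y0=(195,110) if c=="side" else (190,100)
    cv2.imwrite(f"pics/{c}2z.png",cv2.resize(im[y0:y0+120,x0:x0+160],None,fx=5,fy=5,interpolation=2))
E
```

```text
clock: 5.52
tool_pos: [589.0, 76.4, 115.5]
eef_rot: [179.8, -0.1, -172.7]
contact_force: [-0.1, 0.2, 0.6]
opening: 51.0
t 5.5167 p [588.989  76.372 115.461] rot [ 179.821   -0.144 -172.734] F [-0.07   0.198  0.623] open 51.04658539020349 J [  4.008   4.863  82.622   0.171  92.669 -93.25 ]
units off [-0.038 -0.02  -0.062]
units rot [ 0.03  -0.024 -0.022]
```

View pics/side2z.png

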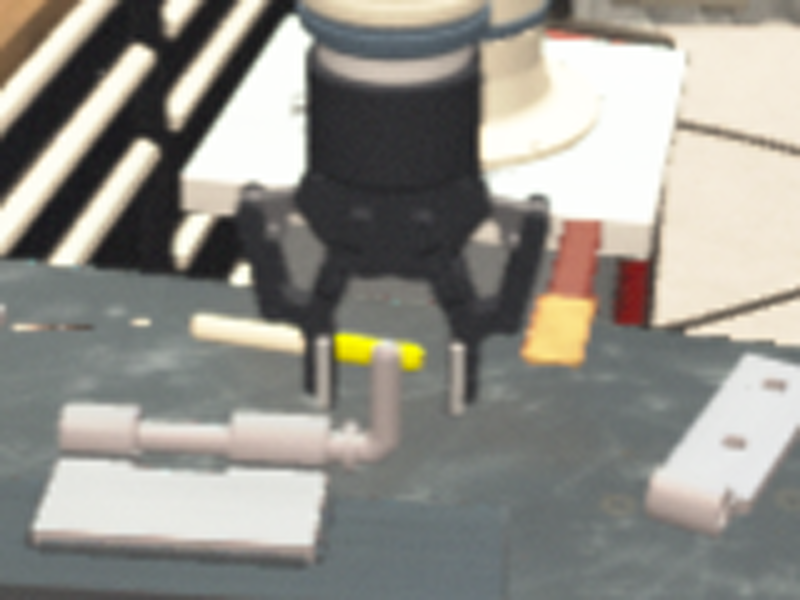

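View pics/top2z.png

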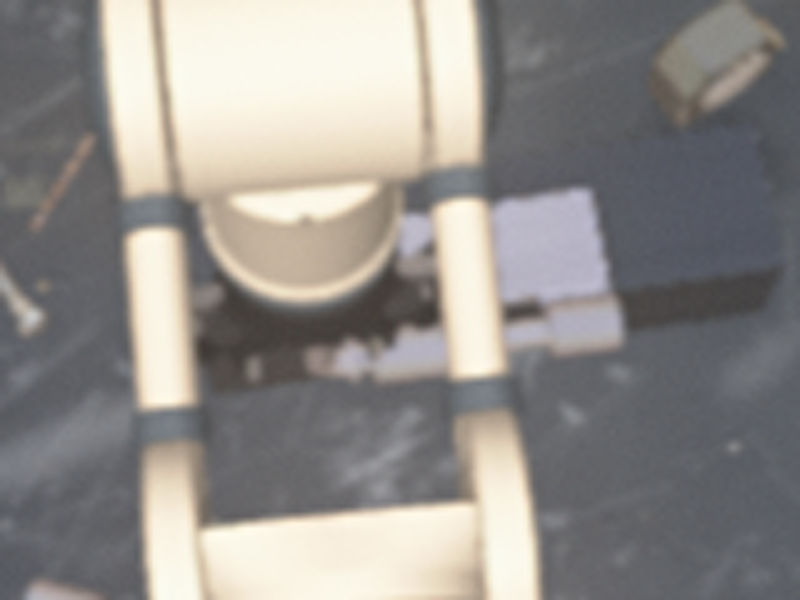

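The bar at zoom (385,395) is centred between the two pads at zoom (322,370) and (458,375). I close on it.

```bash
python3 -m inch '{"offset":[[0,0,0],[0,0,0],[0,0,0],[0,0,0],[0,0,0],[0,0,0]],"rotation":[[0,0,0],[0,0,0],[0,0,0],[0,0,0],[0,0,0],[0,0,0]],"gripper":[0.6,0.8,1,1,1,1]}' 50
python3 - <<'E'
from h import *
go([590-.129*65,76+65*.992,117],[180,0,187.4])
E
```

```text
clock: 6.12
tool_pos: [590.8, 76.2, 119.3]
eef_rot: [179.9, 0.2, -172.7]
contact_force: [0.3, -1.2, 5.8]
opening: 12.4
t 6.1167 p [590.842  76.154 119.31 ] rot [ 179.87     0.242 -172.67 ] F [ 0.267 -1.23   5.803] open 12.438459985585581 J [  3.99    4.716  82.386   0.144  92.665 -93.333]
units off [0.038 2.599 0.098]
units rot [ 0.022  0.04  -0.012]
```

```bash
python3 -m inch '{"offset":[[0,0.2,-0.06],[0,0.4,0],[0,0.4,0],[0,0.4,0],[0,0.4,0],[0,0.3,0],[0,0,0]],"rotation":[[0,0,0],[0,0,0],[0,0,0],[0,0,0],[0,0,0],[0,0,0],[0,0,0]],"gripper":[1,1,1,1,1,1,1]}'
python3 - <<'E'
from h import *
go([590-.129*64,76+64*.992,117],[180,0,187.4])
E
```

```text
clock: 6.7
tool_pos: [583.9, 130.0, 119.4]
eef_rot: [179.8, 0.2, -172.6]
contact_force: [4.9, 3.4, -0.2]
opening: 12.5
t 6.7 p [583.921 130.044 119.4  ] rot [ 179.779    0.199 -172.58 ] F [ 4.895  3.409 -0.162] open 12.527664858895186 J [  9.175   5.118  81.951   0.215  92.725 -88.235]
units off [0.038 0.385 0.097]
units rot [0.037 0.033 0.003]
```

```bash
python3 -m inch '{"offset":[[0,0.16,0],[0,0.16,0],[0,0,0],[0,0,0]],"rotation":[[0,0,0],[0,0,0],[0,0,0],[0,0,0]],"gripper":[1,1,1,1]}'
python3 -m inch '{"offset":[[0,0.1,0],[0,0.08,0],[0,0,0]],"rotation":[[0,0,0],[0,0,0],[0,0,0]],"gripper":[1,1,1]}'
```

```text
clock: 7.03
tool_pos: [583.1, 136.6, 119.4]
eef_rot: [179.8, 0.2, -172.6]
contact_force: [5.2, 0.3, -0.0]
opening: 12.0
clock: 7.28
tool_pos: [582.9, 137.7, 119.3]
eef_rot: [-179.9, 0.2, -172.8]
contact_force: [6.5, -9.6, 0.2]
opening: 12.2
```

```bash
python3 -m inch '{"offset":[[0,0.08,0],[0,0,0]],"rotation":[[0,0,0],[0,0,0]],"gripper":[1,1]}'
python3 - <<'E'
from h import *
go([417.4-0.5,229.2,120],[180,0,164.8])
for c in("side","top"):
    im,_=env.grab_frame(c)
    x0,y0=(195,110) if c=="side" else (190,100)
    cv2.imwrite(f"pics/{c}3z.png",cv2.resize(im[y0:y0+120,x0:x0+160],None,fx=5,fy=5,interpolation=2))
E
```

```text
clock: 7.45
tool_pos: [582.9, 137.8, 119.3]
eef_rot: [-179.7, 0.2, -172.9]
contact_force: [7.1, -17.1, 1.2]
opening: 12.7
t 7.45 p [582.939 137.798 119.322] rot [-179.677    0.159 -172.887] F [  7.071 -17.121   1.237] open 12.696376050656129 J [ 10.235   5.325  81.74   -0.332  92.794 -86.895]
units off [ 6.138  4.45  -0.069]
units rot [-0.048  0.037  3.719]
```

View pics/side3z.png

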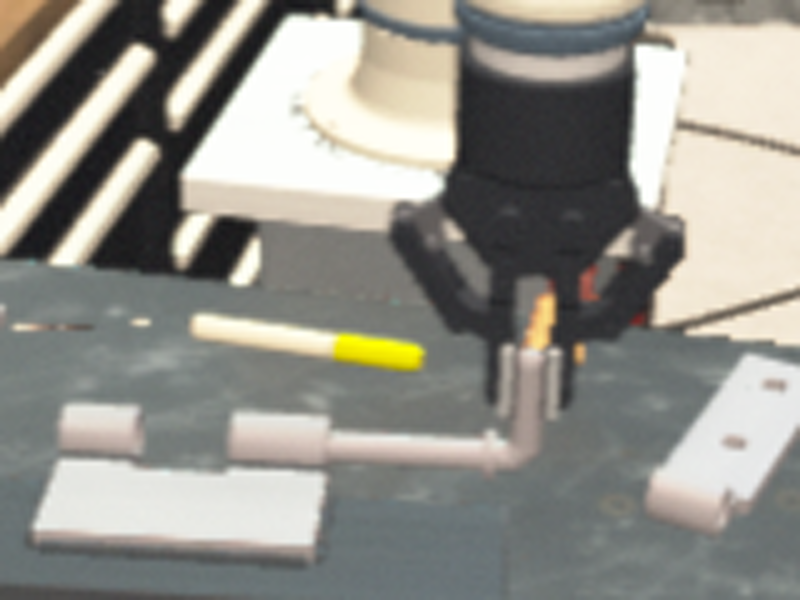

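View pics/top3z.png

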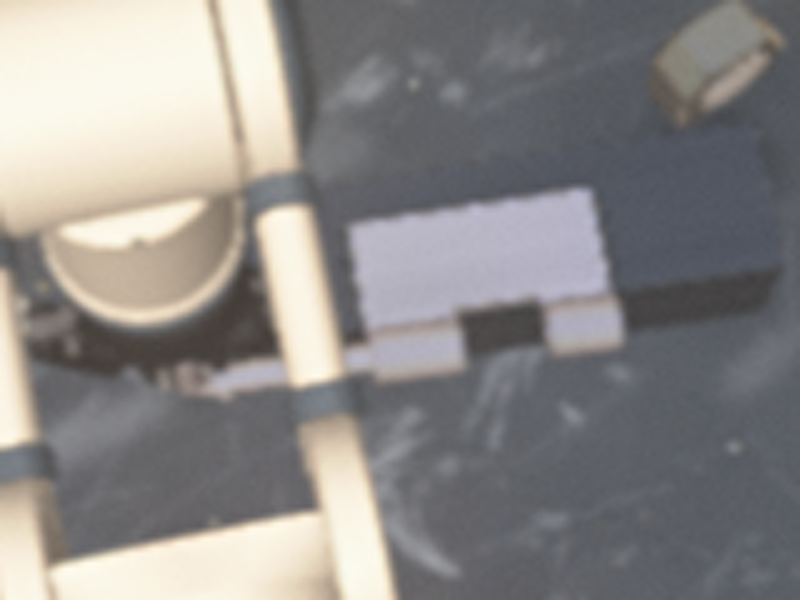

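The gap is clear in both views: zoom (185,435) in the side picture and (505,325) in the top one. The pin is against its stop. I open and rise.

```bash
python3 -m inch '{"offset":[[0,0,0],[0,0,0],[0,0,0],[0,0,0],[0,0,-0.5],[0,0,-1],[0,0,-1],[0,0,-0.5],[0,0,0]],"rotation":[[0,0,0],[0,0,0],[0,0,0],[0,0,0],[0,0,0],[0,0,0],[0,0,0],[0,0,0],[0,0,0]],"gripper":[0.7,0.5,0.45,0.45,0.45,0.45,0.2,0,0]}' 
python3 - <<'E'
from h import *
for c in("side","top"):
    im,d=env.grab_frame(c); cv2.imwrite(f"pics/{c}4.png",im); np.save(f"d4_{c}.npy",d)
go([417,229.2,120],[180,0,164.8])
E
```

```text
clock: 8.3
tool_pos: [582.8, 143.2, 199.4]
eef_rot: [179.8, 0.5, -172.6]
contact_force: [0.3, -0.4, 0.1]
opening: 80.9
t 8.4 p [581.557 142.827 194.401] rot [ 179.821    0.125 -172.638] F [ 0.082 -0.36  -0.722] open 85.2200462040569 J [ 10.445   4.65   74.847   0.175 100.368 -86.885]
units off [6.092 4.261 2.976]
units rot [0.034 0.015 3.76 ]
```

View pics/side4.png

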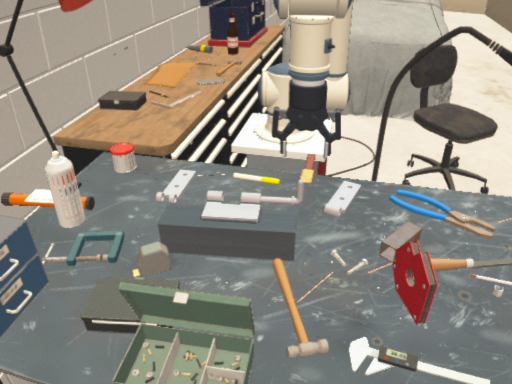

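The pin stays drawn, with its handle at (301,190) and the gap at (231,199). I go over the leaf.

```bash
python3 -m inch '{"offset":[[1,0.7,0.2],[1,0.7,0.3],[1,0.7,0.5],[1,0.7,0.5],[1,0.7,0.5],[1,0.7,0.5],[0.1,0.06,0.5],[0,0,0],[0,0,0],[0,0,0],[0,0,0]],"rotation":[[0,0,0],[0,0,0],[0,0,0],[0,0,0],[0,0,0],[0,0,0],[0,0,0],[0,0,1],[0,0,1],[0,0,1],[0,0,0.76]],"gripper":[0,0,0,0,0,0,0,0,0.1,0.2,0.2]}'
python3 - <<'E'
from h import *
for c in("side","top"):
    im,d=env.grab_frame(c)
    x0,y0=(270,130) if c=="side" else (120,190)
    cv2.imwrite(f"pics/{c}5z.png",cv2.resize(im[y0:y0+120,x0:x0+160],None,fx=5,fy=5,interpolation=2))
    for n in("leaf_grip","leaf_bore"):
        print(c,n,[(q["conf"],q["xy"]) for q in env.landmark_of(c,n)][:2])
u=np.array([np.cos(np.radians(-15.2)),np.sin(np.radians(-15.2))]);g=np.array([417.2,229.2])
for c in("side","top"): print(proj(c,[[*g,5],[*(g+70*u),14]]))
go([417,229.2,0],[180,0,164.8])
E
```

```text
clock: 9.32
tool_pos: [416.1, 228.4, 117.1]
eef_rot: [179.9, -0.1, 164.5]
contact_force: [-0.8, -0.0, -0.8]
opening: 68.5
side leaf_grip [(0.68, [337.2, 201.6])]
side leaf_bore []
top leaf_grip [(0.61, [194.9, 247.1]), (0.51, [289.0, 166.5])]
top leaf_bore [(0.97, [202.5, 223.1])]
[[340.717 199.843]
 [332.03  210.26 ]]
[[196.119 248.255]
 [202.708 221.684]]
t 9.6167 p [416.523 228.694 118.517] rot [179.863  -0.044 164.887] F [0.022 0.378 0.97 ] open 68.23207073373787 J [ 24.57  -13.998 100.182   0.134  93.762 -50.308]
units off [-0.017  0.013  4.741]
units rot [ 0.023 -0.007  0.015]
```

View pics/side5z.png

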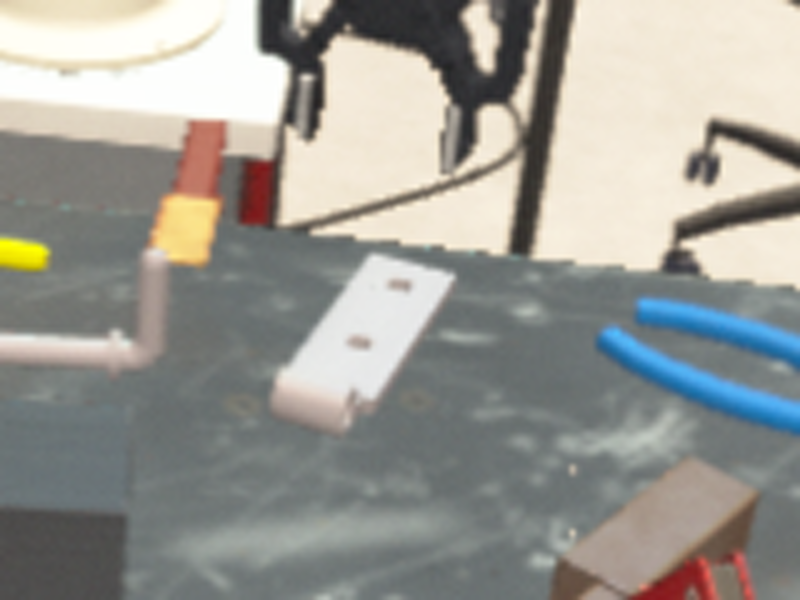

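View pics/top5z.png

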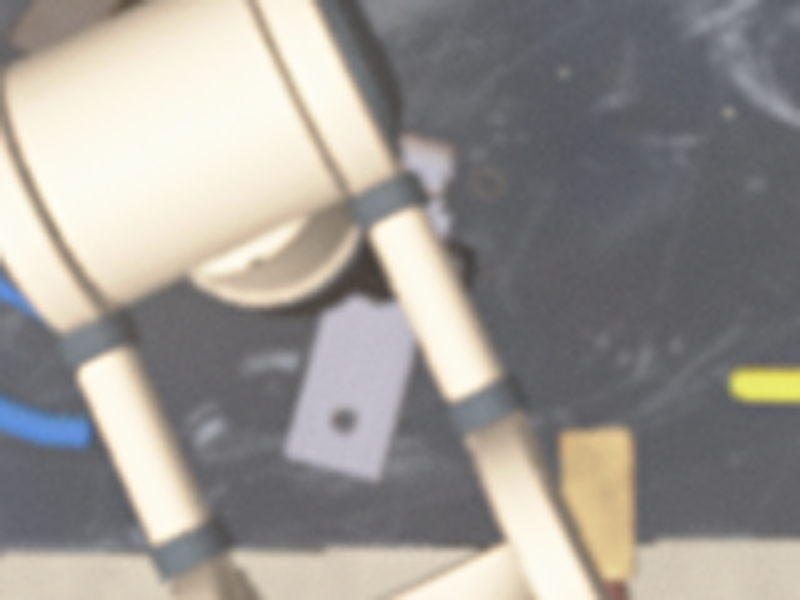

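The side view shows the leaf at zoom (365,340), and the open jaws straddle it on its line. I descend.

```bash
python3 -m inch '{"offset":[[0,0,1],[0,0,1],[0,0,1],[0,0,0.7],[0,0,0.5],[0,0,0.2],[0,0,0]],"rotation":[[0,0,0],[0,0,0],[0,0,0],[0,0,0],[0,0,0],[0,0,0],[0,0,0]],"gripper":[0.25,0.25,0.25,0.25,0.25,0.25,0.25]}' 100
python3 - <<'E'
from h import *
go([417,229.2,0],[180,0,164.8])
for c in("side",):
    im,d=env.grab_frame(c)
    cv2.imwrite(f"pics/{c}6z.png",cv2.resize(im[150:240,290:410],None,fx=6,fy=6,interpolation=2))
E
```

```text
clock: 10.2
tool_pos: [416.1, 229.0, 8.2]
eef_rot: [179.9, -0.1, 164.8]
contact_force: [0.4, 0.9, 0.0]
opening: 63.7
t 10.2 p [416.137 228.97    8.184] rot [179.894  -0.09  164.818] F [0.445 0.93  0.05 ] open 63.68322192775647 J [ 24.616 -10.111 108.264   0.14   81.848 -50.221]
units off [-0.031  0.017  0.327]
units rot [ 0.018 -0.015  0.003]
```

View pics/side6z.png

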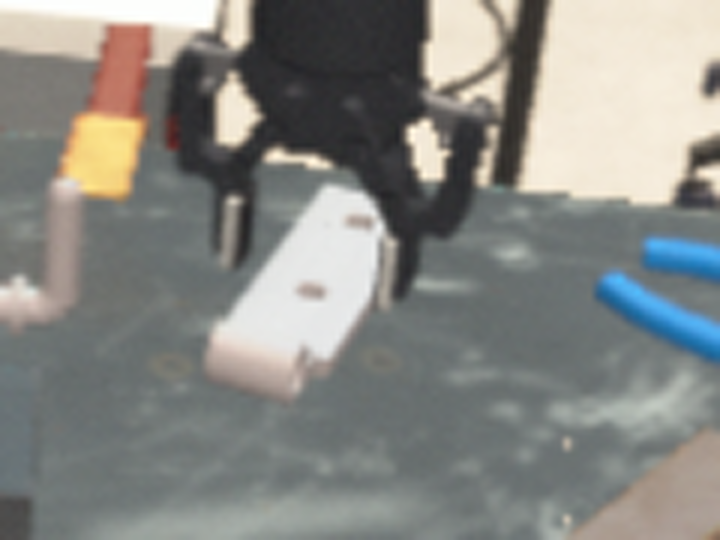

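```bash
python3 -m inch '{"offset":[[0,0,0.2],[0,0,0.1],[0,0,0]],"rotation":[[0,0,0],[0,0,0],[0,0,0]],"gripper":[0.3,0.34,0.34]}'
python3 -m inch '{"offset":[[0,0,0.08],[0,0,0]],"rotation":[[0,0,0],[0,0,0]],"gripper":[0.34,0.34]}'
```

```text
clock: 10.5
tool_pos: [417.0, 229.4, 2.1]
eef_rot: [179.8, 0.0, 164.8]
contact_force: [-0.1, 0.8, -1.0]
opening: 56.2
clock: 10.67
tool_pos: [416.8, 229.4, -0.1]
eef_rot: [179.8, 0.0, 164.8]
contact_force: [0.1, -0.3, 0.1]
opening: 56.3
```

```bash
python3 -m inch '{"offset":[[0,0,0.08],[0,0,0]],"rotation":[[0,0,0],[0,0,0]],"gripper":[0.34,0.34]}'
python3 -m inch '{"offset":[[0,0,0],[0,0,0],[0,0,0],[0,0,0],[0,0,0],[0,0,0]],"rotation":[[0,0,0],[0,0,0],[0,0,0],[0,0,0],[0,0,0],[0,0,0]],"gripper":[0.4,0.45,0.6,0.8,1,1]}' 100
```

```text
clock: 10.83
tool_pos: [416.6, 229.3, -2.4]
eef_rot: [179.8, -0.0, 164.8]
contact_force: [0.3, 0.5, -0.3]
opening: 56.6
clock: 11.33
tool_pos: [417.0, 229.6, -1.4]
eef_rot: [179.8, 0.0, 164.8]
contact_force: [-2.6, -0.7, 5.7]
opening: 46.7
```

```bash
python3 -m inch '{"offset":[[0,0,-0.2],[0,0,-0.5],[0,0,-0.7],[0,0,-0.7],[0,0,-0.7],[0,0,-0.7],[0,0,0],[0,0,0]],"rotation":[[0,0,0],[0,0,0],[0,0,0],[0,0,0],[0,0,0],[0,0,0],[0,0,0],[0,0,0]],"gripper":[1,1,1,1,1,1,1,1]}'
python3 - <<'E'
from h import *
go([601-70*.992,-16-70*.129-0,80],[180,0,187.4])
for c in("side","top"):
    im,d=env.grab_frame(c);cv2.imwrite(f"pics/{c}7.png",im)
    if c=="side":cv2.imwrite(f"pics/{c}7z.png",cv2.resize(im[130:250,280:440],None,fx=5,fy=5,interpolation=2))
E
```

```text
clock: 12.0
tool_pos: [417.2, 229.2, 86.1]
eef_rot: [179.8, 0.1, 164.8]
contact_force: [-0.4, -1.0, -5.0]
opening: 46.9
t 12.0 p [417.153 229.175  86.112] rot [179.752   0.094 164.784] F [-0.41  -1.021 -4.983] open 46.85524769830977 J [ 24.593 -13.322 102.918   0.13   90.172 -50.19 ]
units off [-7.084 -8.612  0.219]
units rot [ 0.038  0.024 -3.769]
```

View pics/side7z.png

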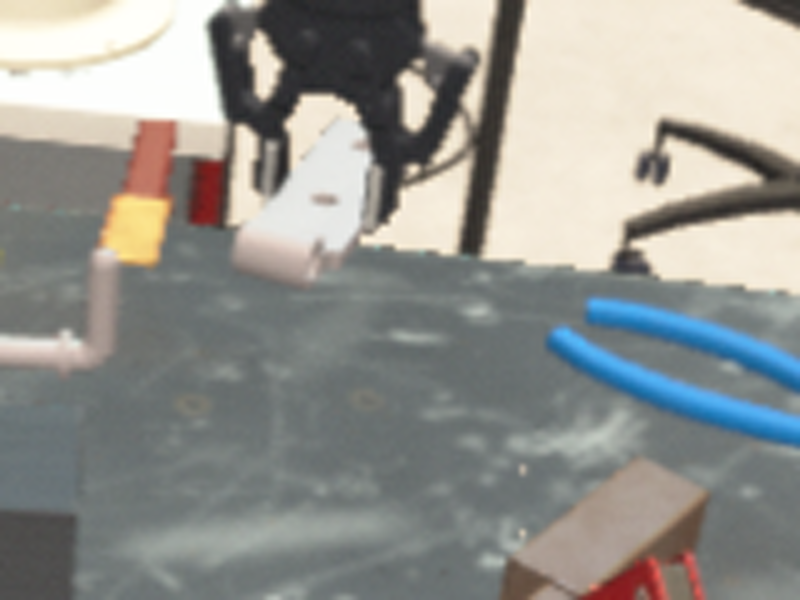

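View pics/top7.png

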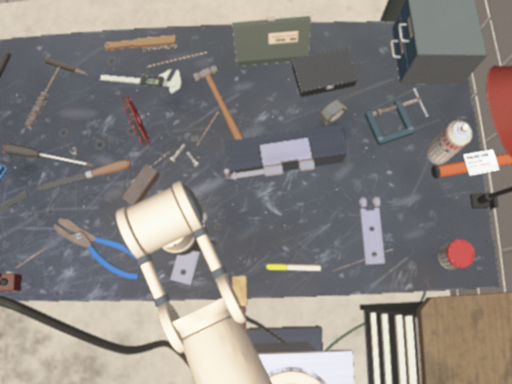

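The leaf is held level, with its barrel at side zoom (280,255), and the forked leaf and pin are untouched. I move to a stand-off about 60 mm in front of the gap.

```bash
python3 -c "
from h import *
go([472,-33,80],[180,0,187.4])"
python3 -m inch '{"offset":[[-0.4,-0.5,-0.1],[-0.55,-1,0],[-0.55,-1,0],[-0.55,-1,0],[-0.55,-1,0],[-0.55,-1,0],[-0.55,-1,0],[-0.55,-1,0],[-0.55,-1,0],[-0.3,-0.8,0],[0,0,0]],"rotation":[[0,0,0],[0,0,0],[0,0,0],[0,0,0],[0,0,0],[0,0,0],[0,0,-0.3],[0,0,-0.8],[0,0,-0.8],[0,0,-0.8],[0,0,-0.8]],"gripper":[1,1,1,1,1,1,1,1,1,1,1]}'
python3 -c "
from h import *
go([472,-33,80],[180,0,187.4])"
```

```text
t 12.1 p [415.969 228.69   83.847] rot [179.902  -0.092 164.787] F [-0.134  0.264 -4.816] open 46.881224417338146 J [ 24.597 -13.235 103.077   0.134  90.166 -50.19 ]
units off [-4.91  -9.513  0.13 ]
units rot [ 0.019 -0.012 -3.769]
clock: 13.02
tool_pos: [486.6, -30.5, 85.0]
eef_rot: [179.9, -0.1, -174.2]
contact_force: [-0.5, 0.7, -3.7]
opening: 46.9
t 13.0167 p [486.61  -30.487  84.999] rot [ 179.921   -0.103 -174.196] F [-0.468  0.679 -3.686] open 46.910870373744046 J [  -7.621  -11.046  101.077    0.053   90.088 -103.425]
units off [ 0.591 -0.041  0.201]
units rot [ 0.013 -0.017 -0.266]
```

```bash
python3 -m inch '{"offset":[[0,0,0],[0,0,0.2],[0,0,0]],"rotation":[[0,0,-0.27],[0,0,0],[0,0,0]],"gripper":[1,1,1]}'
cat > look.py <<'E'
import sys
from h import *
k=sys.argv[1]; F={}
go([532,-25,78.6],[180,0,187.4])
for c in("side","top"):
    im,d=env.grab_frame(c);np.save(f"d{k}_{c}.npy",d);cv2.imwrite(f"pics/{c}{k}.png",im)
    x0,y0=(190,150) if c=="side" else (235,130)
    cv2.imwrite(f"pics/{c}{k}z.png",cv2.resize(im[y0:y0+75,x0:x0+100],None,fx=8,fy=8,interpolation=2))
    for n in("leaf_bore","leaf_grip","post_bore"):
        r=env.landmark_of(c,n); print(c,n,[(round(q["conf"],2),q["xy"]) for q in r][:2])
        if r: F.setdefault(n,{})[c]=r[0]["xy"]
for n,v in F.items():
    if len(v)==2: print(n,*tri(v["side"],v["top"]))
E
python3 look.py 8
```

```text
clock: 13.27
tool_pos: [485.6, -26.7, 79.4]
eef_rot: [179.8, -0.1, -172.7]
contact_force: [-0.7, 0.6, -5.6]
opening: 47.2
t 13.2667 p [485.615 -26.678  79.448] rot [ 179.772   -0.149 -172.671] F [-0.709  0.606 -5.551] open 47.19297750378637 J [  -7.282  -11.011  101.617    0.183   89.596 -104.612]
units off [-1.849 -0.17   0.028]
units rot [ 0.038 -0.025 -0.012]
side leaf_bore [(0.64, [239.3, 185.8]), (0.22, [240.0, 175.5])]
side leaf_grip [(0.63, [240.1, 175.4])]
side post_bore [(0.86, [232.5, 197.3])]
top leaf_bore []
top leaf_grip [(0.69, [296.0, 212.1])]
top post_bore [(0.29, [367.6, 229.4])]
leaf_grip [488.804 -27.206  88.114] 2.6469212850166883
post_bore [ 440.857 -142.584   -2.558] 151.25044983668113
```

View pics/side8z.png

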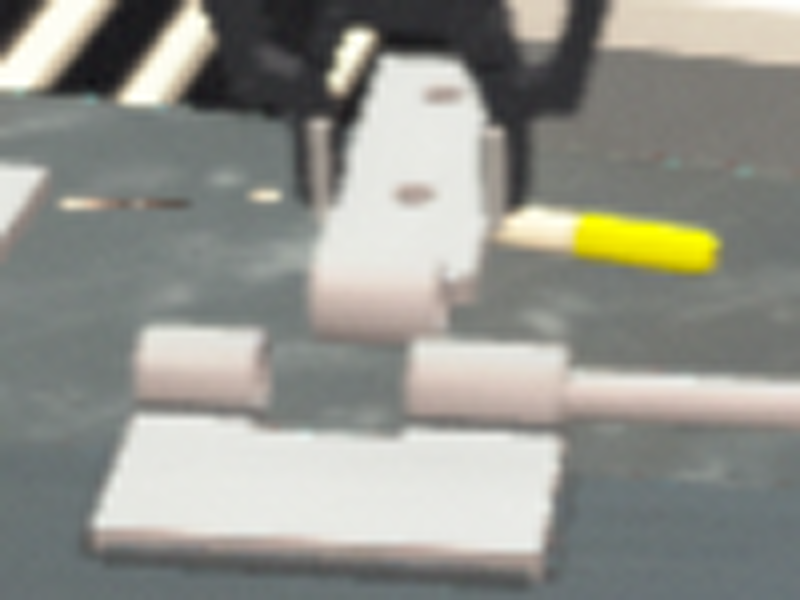

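View pics/top8z.png

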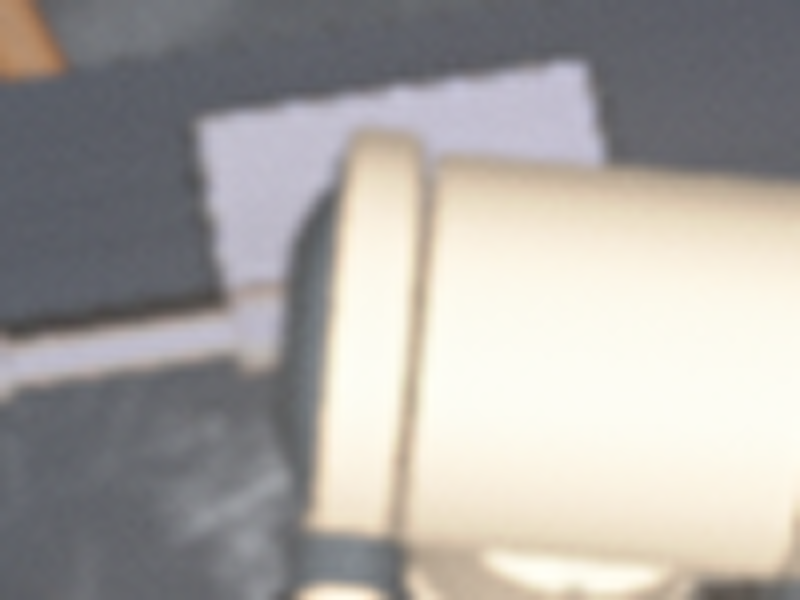

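```bash
cat > ov.py <<'E'
import sys
from h import *
def overlay(k,bore,yaw,lb,lyaw,c="side",x0=190,y0=150,w=100,h=75,s=8,out=None):
    im=cv2.imread(f"pics/{c}{k}.png"); z=cv2.resize(im[y0:y0+h,x0:x0+w],None,fx=s,fy=s,interpolation=2)
    th=np.linspace(0,2*np.pi,40)
    def draw(o,a,ys,col):
        a=np.radians(a);X=np.array([np.cos(a),np.sin(a),0]);Y=np.array([-X[1],X[0],0])
        for y in ys:
            for r in (14,):
                P=[np.array(o)+y*Y+r*np.cos(t)*X+r*np.sin(t)*np.array([0,0,1]) for t in th]
                q=((proj(c,P)-[x0-.5+.0,y0-.5])*s-.5).astype(int)
                cv2.polylines(z,[q.reshape(-1,1,2)],True,col,1)
    draw(bore,yaw,(22,67,-22,-57),(0,0,255))
    if lb is not None: draw(lb,lyaw,(-19,19),(0,160,0))
    cv2.imwrite(f"pics/{out}.png",z)
E
python3 - <<'E'
from ov import *
b=np.array([601.5,-16.3,94])
a=np.radians(7.4);X=np.array([np.cos(a),np.sin(a),0])
t=np.array([485.6,-26.7,0]);lb=t+70*X;lb[2]=94.5
overlay(8,b,7.4,lb,7.4,out="ov8")
overlay(8,[601.5,-16.3,94],7.4,None,0,c="top",x0=215,y0=120,out="ov8t")
overlay(4,[601.5,-16.3,94],7.4,None,0,c="top",x0=235,y0=130,out="ov4t")
E
```

```text
(no output)
```

View pics/ov8.png

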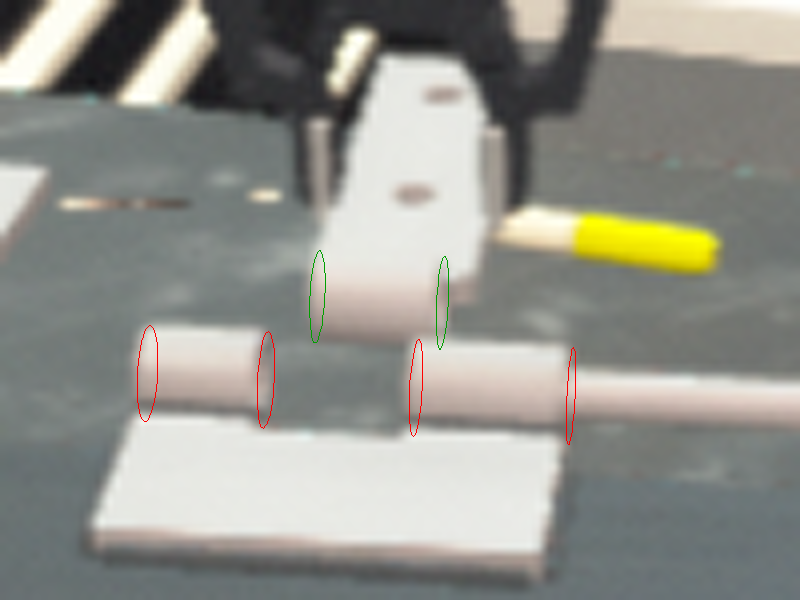

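View pics/ov4t.png

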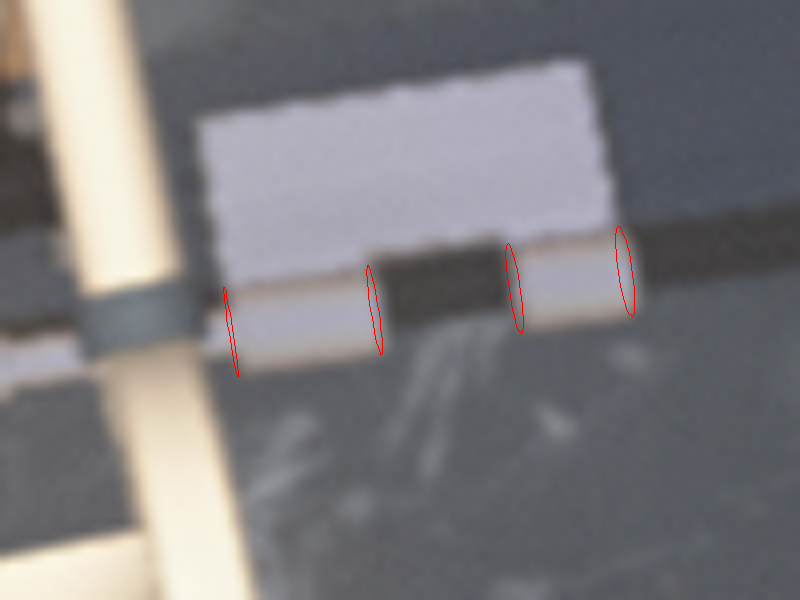

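The overlay matches to about 1–2 mm. The relative side-view check asks for about 1 mm more in -y, so I take the post bore as (602.3, -17.2). I line up first and look again.

```bash
python3 -m inch '{"offset":[[0,-0.2,0.03],[-0.25,0,0],[-0.25,0,0],[0,0,0],[0,0,0]],"rotation":[[0,0,0],[0,0,0],[0,0,0],[0,0,0],[0,0,0]],"gripper":[1,1,1,1,1]}'
sed -i 's/532,-25,78.6/532.9,-26.2,78.6/' look.py; python3 look.py 9
python3 - <<'E'
from ov import *
b=np.array([602.3,-17.2,94])
a=np.radians(7.4);X=np.array([np.cos(a),np.sin(a),0])
t=st()[1].copy();t[2]=0;lb=t+70*X;lb[2]=94
overlay(9,b,7.4,lb,7.4,out="ov9")
E
```

```text
clock: 14.08
tool_pos: [500.3, -30.1, 81.2]
eef_rot: [179.8, 0.1, -172.6]
contact_force: [-0.0, 0.5, -3.7]
opening: 47.1
t 14.0833 p [500.268 -30.072  81.228] rot [ 179.822    0.058 -172.591] F [-0.027  0.518 -3.742] open 47.13048486771523 J [  -7.457   -8.87    99.539    0.187   89.321 -104.868]
units off [-1.314 -0.015  0.106]
units rot [0.03  0.01  0.001]
side leaf_bore [(0.86, [234.5, 190.1])]
side leaf_grip [(0.64, [237.0, 176.4])]
side post_bore [(0.68, [231.7, 197.6]), (0.46, [254.4, 176.5])]
top leaf_bore []
top leaf_grip [(0.57, [296.2, 208.7])]
top post_bore []
leaf_grip [497.555 -30.369  89.424] 7.54356973141405
```

View pics/ov9.png

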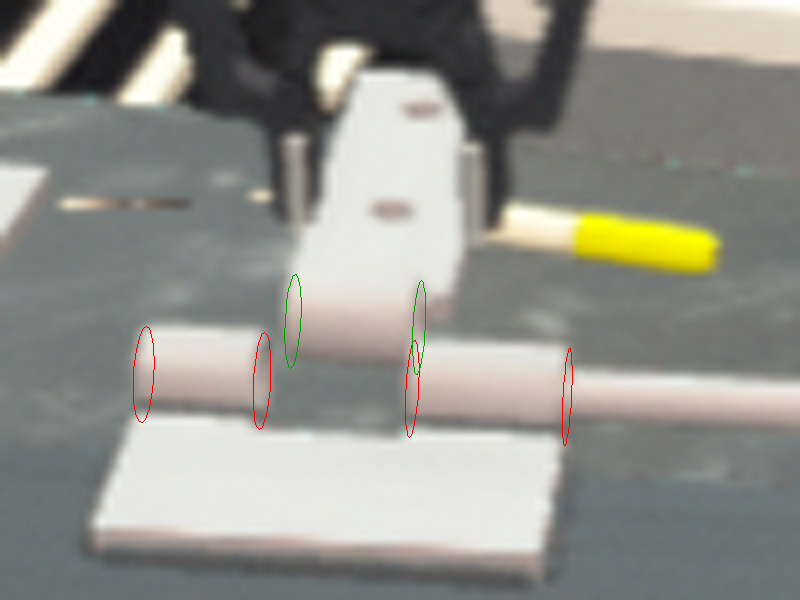

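```bash
cat > avg.py <<'E'
from h import *
S=[]
for i in range(8):
    env.grab_frame("side"); s=env.read_state(); S.append(np.r_[s["tool_pos"],s["eef_rot"][0]%360,s["eef_rot"][1],s["eef_rot"][2]%360,s["contact_force"]])
S=np.array(S);print(s["clock"],S.mean(0),S.std(0))
E
python3 avg.py
```

```text
14.8833 [499.881 -30.105  81.358 179.833   0.079 187.406   0.243  -0.147  -4.407] [0.02  0.009 0.015 0.    0.001 0.001 0.381 0.266 0.589]
```

```bash
python3 -m inch '{"offset":[[-0.2,-0.02,0.06],[-0.2,0,0.05],[-0.2,0,0],[-0.15,0,0],[0,0,0],[0,0,0]],"rotation":[[0,0,0],[0,0,0],[0,0,0],[0,0,0],[0,0,0],[0,0,0]],"gripper":[1,1,1,1,1,1]}'
python3 look.py 10
python3 - <<'E'
from ov import *
b=np.array([602.3,-17.2,94])
a=np.radians(7.4);X=np.array([np.cos(a),np.sin(a),0])
t=st()[1].copy();lb=t+70*X+[0,0,15.4]
overlay(10,b,7.4,lb,7.4,out="ov10")
E
```

```text
clock: 15.38
tool_pos: [518.7, -28.1, 78.4]
eef_rot: [179.8, 0.0, -172.6]
contact_force: [-0.2, -0.2, -4.6]
opening: 47.0
t 15.3833 p [518.748 -28.125  78.444] rot [ 179.827    0.049 -172.584] F [-0.184 -0.225 -4.564] open 46.98109582574811 J [  -6.974   -5.857   97.071    0.18    88.781 -104.394]
units off [-0.571  0.003 -0.006]
units rot [0.029 0.008 0.003]
side leaf_bore [(0.62, [235.1, 194.4])]
side leaf_grip [(0.84, [236.4, 182.5]), (0.16, [253.9, 180.4])]
side post_bore [(0.93, [233.6, 198.4])]
top leaf_bore [(0.61, [371.1, 228.1])]
top leaf_grip [(0.61, [294.8, 199.0])]
top post_bore []
leaf_bore [ 441.353 -141.29    10.876] 165.57396095575382
leaf_grip [522.104 -26.727  86.466] 4.3212023383438325
```

View pics/ov10.png

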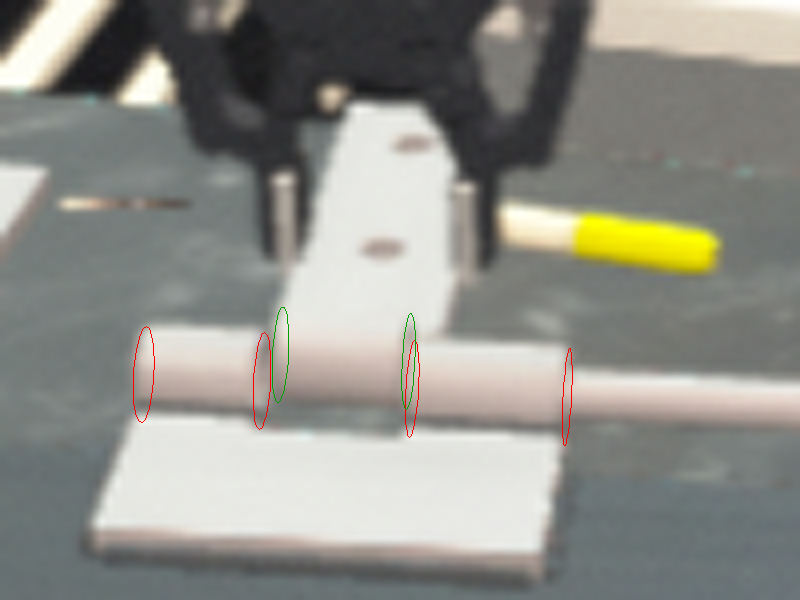

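In the side view the leaf barrel, between zoom (282,350) and (405,365), is entering the gap evenly, with about 14 mm to go and no contact force.

```bash
python3 -m inch '{"offset":[[-0.15,0,0],[-0.15,0,0],[-0.1,0,0],[0,0,0],[0,0,0]],"rotation":[[0,0,0],[0,0,0],[0,0,0],[0,0,0],[0,0,0]],"gripper":[1,1,1,1,1]}'
python3 -m inch '{"offset":[[-0.1,0,0],[-0.06,0,0],[0,0,0],[0,0,0]],"rotation":[[0,0,0],[0,0,0],[0,0,0],[0,0,0]],"gripper":[1,1,1,1]}'
python3 avg.py
python3 look.py 11
python3 - <<'E'
from ov import *
b=np.array([602.3,-17.2,94])
a=np.radians(7.4);X=np.array([np.cos(a),np.sin(a),0])
t=st()[1].copy();lb=t+70*X+[0,0,15.4]; print(lb)
overlay(11,b,7.4,lb,7.4,out="ov11")
overlay(11,b,7.4,lb,7.4,c="top",x0=235,y0=130,out="ov11t")
E
```

```text
clock: 16.2
tool_pos: [528.6, -26.8, 78.5]
eef_rot: [179.8, 0.1, -172.6]
contact_force: [-0.7, 1.8, -3.9]
opening: 47.0
clock: 16.53
tool_pos: [532.5, -26.4, 78.6]
eef_rot: [179.8, 0.1, -172.6]
contact_force: [-0.1, -0.2, -4.2]
opening: 47.0
16.9333 [532.404 -26.38   78.623 179.832   0.074 187.406   0.094  -0.304  -4.365] [0.019 0.013 0.022 0.001 0.004 0.001 0.36  0.516 0.446]
t 16.9333 p [532.42  -26.396  78.635] rot [ 179.833    0.078 -172.594] F [-0.378 -0.719 -4.46 ] open 46.81434080019589 J [  -6.611   -3.759   95.071    0.181   88.653 -104.021]
units off [-0.02   0.005  0.001]
units rot [0.028 0.013 0.001]
side leaf_bore [(0.82, [233.9, 196.0])]
side leaf_grip [(0.81, [233.4, 187.5])]
side post_bore [(0.76, [231.8, 197.1])]
top leaf_bore []
top leaf_grip [(0.71, [295.0, 194.4])]
top post_bore []
leaf_grip [535.653 -29.523  79.463] 6.8139017724767434
[601.862 -17.363  94.017]
```

View pics/side11z.png

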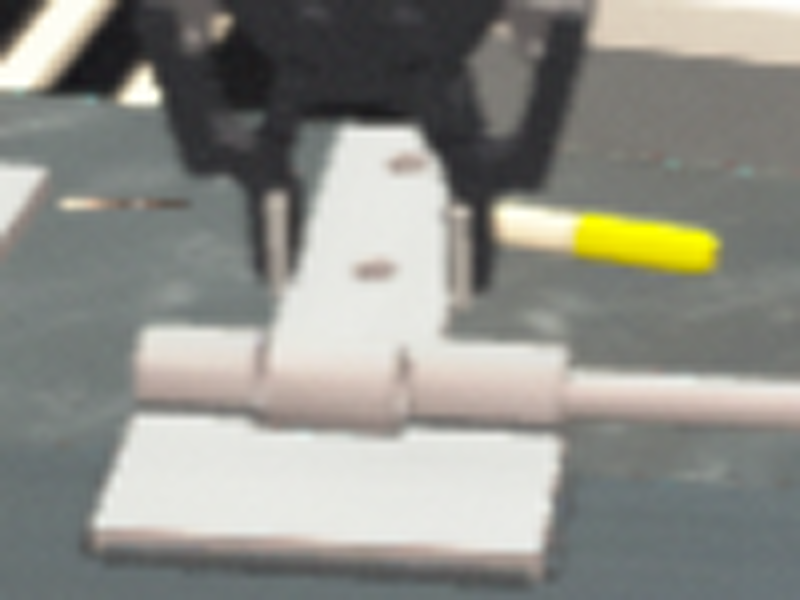

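View pics/ov11t.png

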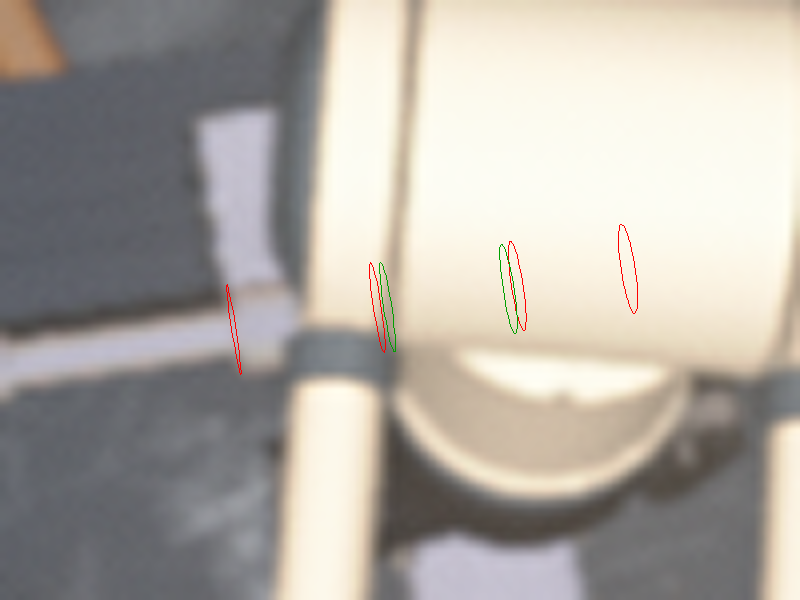

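```bash
python3 - <<'E'
from h import *
from scipy.optimize import least_squares
def cloud(c,d):
    r,cc=np.nonzero(d>0); K,D,R,t=info(c)
    u=cv2.undistortPoints(np.stack([cc,r],1).astype(float)[:,None],K,D)[:,0]
    z=d[r,cc]; return (np.c_[u*z[:,None],z]-t.ravel())@R,np.c_[cc,r]
p0=np.array([602.3,-17.2]);a=np.radians(7.4);x=np.array([np.cos(a),np.sin(a)]);y=np.array([-x[1],x[0]])
ds=[]
for i in range(4):
    im,d=env.grab_frame("side"); ds.append(d)
D=np.median(np.array(ds),0).astype(np.float32)
np.save("d12.npy",D); cv2.imwrite("pics/side12.png",im)
P,px=cloud("side",D)
X=(P[:,:2]-p0)@x;Y=(P[:,:2]-p0)@y;Z=P[:,2]
for nm,lo,hi in(("left",-54,-26),("leaf",-14,14),("right",26,64)):
    # per-column z profile vs X of upper-facing surface
    m=(Y>lo)&(Y<hi)&(X>-8)&(X<14)&(Z>86)&(Z<115)
    def res(v): return np.hypot(X[m]-v[0],Z[m]-v[1])-14
    r=least_squares(res,[0,94],loss="soft_l1",f_scale=1.); r2=least_squares(lambda v:res([v[0],94]),[0],loss="soft_l1",f_scale=1.); r3=least_squares(lambda v:res([0,v[0]]),[94],loss="soft_l1",f_scale=1.)
    print(nm,m.sum(),r.x,"x@z94",r2.x,"z@x0",r3.x,r.fun.std())
    h=[(c,np.round(np.median(Z[m&(np.abs(X-c)<2)]),1)) for c in(-6,-3,0,3,6,9,12) if (m&(np.abs(X-c)<2)).any()];print(h)
# leaf plate slope & yaw
m=(np.abs(Y)<17)&(X<-30)&(X>-110)&(Z>80)&(Z<102)
A=np.c_[X[m],Y[m],np.ones(m.sum())];s=least_squares(lambda v:A@v-Z[m],[0,0,90],loss="soft_l1").x
print("plate slope deg",np.degrees(np.arctan(s[:2])),"z at X=-70:",s[2]-70*s[0],m.sum())
# gaps: barrel y extents from leaf/posts at X~4..10, row profile
g=cv2.cvtColor(im,cv2.COLOR_BGR2GRAY)
for r in range(194,202): print(r,g[r,218:246])
E
```

```text
left 109 [-0.694 94.731] x@z94 [-0.275] z@x0 [94.408] 0.7572774452746696
[(-3, np.float64(108.5)), (0, np.float64(108.7)), (3, np.float64(108.6)), (6, np.float64(106.7)), (9, np.float64(104.2)), (12, np.float64(99.4))]
leaf 125 [-0.241 94.666] x@z94 [-0.012] z@x0 [94.58] 0.7032631905168724
[(-3, np.float64(108.1)), (0, np.float64(108.4)), (3, np.float64(108.2)), (6, np.float64(107.1)), (9, np.float64(104.8)), (12, np.float64(98.7))]
right 150 [-0.201 94.959] x@z94 [0.301] z@x0 [94.871] 0.849748002929879
[(-6, np.float64(108.2)), (-3, np.float64(108.5)), (0, np.float64(108.7)), (3, np.float64(108.3)), (6, np.float64(107.3)), (9, np.float64(105.5)), (12, np.float64(100.6))]
plate slope deg [-0.05   0.317] z at X=-70: 90.94023179148974 227
194 [221 221 219 200 163 191 227 229 229 230 230 229 229 228 229 228 228 228
 229 227 226 202 170 204 223 225 225 226]
195 [216 216 214 193 162 189 223 223 224 224 224 225 225 226 225 225 225 224
 224 223 222 197 153 186 217 220 220 220]
196 [202 203 202 188 165 184 207 209 211 213 215 216 216 217 216 218 218 217
 219 216 212 184 157 183 209 212 214 216]
197 [188 189 189 179 171 186 193 196 197 199 200 201 204 203 206 207 207 207
 207 207 202 179 166 183 198 201 205 205]
198 [182 181 182 180 179 185 182 184 183 186 187 188 189 192 194 194 195 196
 197 198 193 184 180 176 185 188 190 192]
199 [167 170 168 172 178 176 172 175 172 174 175 178 180 182 183 183 184 186
 187 186 181 182 185 171 176 179 181 182]
200 [142 143 145 157 171 165 161 162 161 161 164 168 165 169 170 172 174 174
 173 173 172 181 184 156 166 168 170 170]
201 [123 127 123 118 126 136 142 145 147 149 152 153 154 154 158 159 159 161
 166 164 160 169 171 146 152 155 156 156]
```

View pics/side12.png

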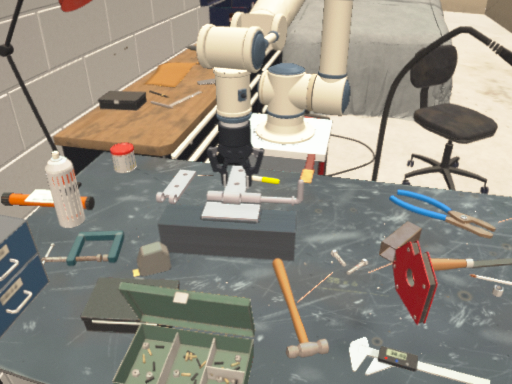

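```bash
python3 -c "
from h import *
go([532.9,-26.2,78.6]); print(env.finish_job())"
```

```text
t 17.5333 p [532.475 -26.358  78.634] rot [ 179.833    0.078 -172.59 ] F [-0.465 -0.09  -3.936] open 46.94943345295006 J [  -6.606   -3.751   95.063    0.181   88.652 -104.02 ]
units off [-0.018  0.004  0.001]
the job is handed in; nothing more can be done
None
```

The pin is drawn back to its stop, and the single-barrel leaf is held level in the post's gap, lined up with the bore. I handed the job in at 17.5 s, with the gripper still holding the leaf.

**Pin:** I pulled it by its handle until it met the stop, at about 17 N. The last side picture shows it still drawn, at about (301,190).

**Leaf:** In the side picture, it sits in the gap at about (232,197).

Last checks:
- **Height and depth:** Side-camera depth fits put the leaf barrel's axis within about 0.3 mm of the post barrels' axis.
- **Level:** The leaf tilts about 0.3° at most.
- **Side gaps:** The gaps to the two post barrels look even, to about 0.5 mm.
- **Contact:** Only the leaf's weight, about 4 N, shows at the wrist, so it is not leaning on the post.
- **Other things:** The forked leaf, marker, bolts and tube look unmoved.

Checks that failed or disagreed:
- **Limits at the start:** While rising over the lead, the arm ran to the end of joint 3's range. It read 9.655° against the 9.68° limit, with about 91 N at the wrist for a moment. That is under the 120 N limit, but the joint may count as having passed its range.
- **Top view:** At the end the arm hid the gap from the top camera, so the final alignment rests on the side camera and the arm's own readings.
- **Post yaw:** Estimates of the post's yaw ranged from 7.0° to 7.8°; the leaf is held at 7.4°.

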